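# Show which relay is missing from the relay box

### The job

Show a colleague where the missing relay goes: with your fingertips push the half-open cover of the relay box right back until it stops, then point straight down at the one empty relay socket, fingertips within about 5 cm above its middle, and stay there for at least two seconds. Then point in the same way at the spare relay standing on the table, for at least two seconds, and finish still pointing at it. Push the cover gently, touch neither the sockets nor any relay, and leave everything else where it stands.

Things in the scene. Friction and masses are not known exactly. Their poses are not given: they have to be found in the camera images.
- fuse_box: black car relay and fuse box, fixed by bolted ears: 88 mm deep (x), 152 mm wide (y), walls 54 mm high; ears and a plug shroud add 22 mm at each end. Origin under its middle; x points from its front to its hinge side, away from the robot. Inside: two rows of coloured fuses in front (tops 40 mm up), behind them at x = +20 mm four pale sockets 34 mm apart along y, three filled, one empty (varies)
- cover_hinge (a point): middle of the cover's hinge line, 54 mm above the table at the rear wall of the box, x = +47 mm in the box's frame; the line runs along the box's y
- relay_cover (a joint): angle of the dark grey cover: 0 shut, 1.57 upright, 2.2 leaning back at its stop; 0.9 to 1.15 at the start, overhanging the sockets. A shell 157 mm wide, 92 mm long, 12 mm deep, 70 g, with a 40 mm wide finger tab in the middle of its front rim. The hinge is stiff (0.06 N m): the cover stays where it is left, and 2 to 3 N at the tab moves it
- cover_tab (a point): tip of the cover's finger tab, 102 mm from the hinge line, 134 to 148 mm above the table at the start, 156 mm when upright. Fingertips standing on the robot's side of it, reaching 20 mm below it, push the cover open when they move level along the box's +x; at the stop the tab lies 61 mm behind the hinge line, 136 mm up
- empty_socket: the empty relay socket: a pale 31 mm square, 6 mm high block with four dark terminal slots. Origin at the middle of its underside, axes as the box's
- empty_socket_top (a point): middle of the upper face of the empty socket, 28 mm above the table; the relays beside it stand 28 mm above this face. Point here: the tool point within 15 mm sideways of it and no more than 100 mm above it, the tool pointing down
- filled_socket_1: a socket with a relay in it (31 mm square, 34 mm high with its relay); not to be touched. Origin at the middle of its underside
- filled_socket_2: a socket with a relay in it, as filled_socket_1
- filled_socket_3: a socket with a relay in it, as filled_socket_1
- spare_relay: the spare relay: a loose black cube relay, 26x26x34 mm, 30 g, standing on its pins on the table away from the box. Origin at the middle of its underside, z up
- spare_relay_top (a point): middle of the spare relay's top face, 34 mm above the table. Point here in the same way: the tool point within 15 mm sideways and no more than 100 mm above it
- bulb_carton: yellow bulb carton, 42x42x62 mm, loose bystander; origin under its middle
- bearing: steel ball bearing lying flat, 52 mm across, 15 mm high, loose bystander; origin under its middle
- plug_carton: red spark plug carton, 52x100x28 mm, loose bystander; origin under its middle

How it is judged:
By the outcome, as a careful person would: the job done as asked, in the order asked, and still so for the second after the job is handed in, with the robot touching nothing.
It also fails if it takes over 51 s, if anything falls off the work surface, if the arm or the gripper's body presses on something with over 40 N, if the wrist force passes 120 N, or if a joint passes its speed limit or range.

### The arm

A 7-joint arm with a two-finger parallel gripper is mounted at the origin on a cart in front of the work surface, level with it; the furniture and walls round the work are solid. World frame = base frame: x ahead of the robot, y to its left, z up, the work surface at z = 0. Lengths are in m, angles in degrees, forces in N, time in s.
With the tool pointing down it reaches from about 0.425 to 0.875 m from the base axis. Payload 4.7 kg.
Tool frame: the origin (TCP) lies between the finger pads, 19 mm behind the fingertips; this is the grasp point; z points along the fingers, y is the line along which they close (so a half turn about z gives the same grasp; the last joint's range is limited). The gripper opens to 87 mm and grips with 3 to 60 N. Pads are 19 mm wide; open, the fingers measure 117 mm over their backs; the gripper's body (75 mm by 190 mm) begins 51 mm behind the grasp point.
Start: joints at [-72.015, 18.392, -4.016, 83.108, 1.295, 78.541, -3.26], TCP at [0.192, 0.621, 0.241] pointing down, gripper open.
Joint ranges: [-163.93, 163.93], [-17.29, 119.83], [-79.2, 71.16], [3.27, 140.29], [-89.18, 269.18], [5.43, 117.66], [-154.24, 154.24]. Speed limits (degrees/s): [147.25, 147.25, 180, 180, 180, 180, 180].

### API

Orientations are given as [roll, pitch, yaw] about the fixed x, y, z axes, in that order (R = Rz(yaw) Ry(pitch) Rx(roll)).
In Python, from cell import env, cams, monitor gives the robot as it stands (env), with the cameras (cams) and the readings (monitor).
- The arm moves only by the shell command python3 steer.py 'ROWS' [FORCE]. ROWS is 1 to 8 rows, parted by semicolons, with the numbers parted by commas; each row has 5 numbers: dx, dy, dz in a scale on which 1.0 is 0.75 m, then a turn about the tool's z in parts of the range, where 1.0 means 60 degrees, then the finger opening in m; each row is the pose to reach, as a shift and turn from the pose commanded when the command began, along the tool's axes at that moment; what a row does not reach only later rows make up. A row lasts 1/12 s, in which the tool goes at most 0.0417 m and 7.16 degrees, less where a joint would pass 70% of its speed; a pose out of reach is approached as far as the arm can. The fingers move at their own pace and stop on an object; FORCE is the grip in N (left out, the last holds). Time passes only in rows, so rows that do not move let the fingers close. It prints the time, the measured TCP pose, the force, the opening and the grip force at its end. A shift or turn number past 1, either way, is cut back to 1. Input that does not fit is refused with a message, and nothing moves.
- monitor.get_obs(): the state, without advancing time (a new reading comes with each control period).
- cams.read_camera(name): name is "scene" or "top" or "wrist"; returns a dict with "color" (420x560x3 uint8, blue, green, red), "fx", "fy", "cx", "cy" (pixels), "dist" ([k1, k2, p1, p2, k3] as OpenCV has them; the pictures are not rectified), "world_from_camera" (4x4, takes a point from camera to world coordinates). Camera axes: x right, y down, z forward; pixel columns grow to the right and rows downward; lengths in m; the calibration is good to about 2 mm. A picture is of the moment at which its call begins. There is no depth.
- env.sign_off(): hands the job in; it is judged then, once.
The state is a dict: "time_s": time; "qpos": joint angles; "joint_velocities": joint speeds; "effort": joint torques, N m; "tool_pos": TCP position; "tool_rot": TCP orientation; "force": force on the tool from outside, world axes, zero at the start; "wrist_torque": the same for the moment, N m; "grip_width": finger opening in m; "grasp_force": force on a finger pad.
Only numpy, scipy, OpenCV 4.12 (cv2) and the standard library are available. Lean on these libraries where they do the work, as an engineer would, in place of code of your own. Each camera call takes 0.05 s, during which the arm holds its last target. There are 200 camera calls.

## Working session

There is one attempt and no reset: what is moved stays moved. The work goes in short steps, Python scripts to look and compute and a shell command to move; the robot and the scene stay as the last step left them, time stands still between calls to the robot, and variables do not carry over. Pictures are saved under pics/ and viewed, at most 12 in all, crops included, and the job is handed in when it is done.

```bash
mkdir -p pics; ls
python3 - <<'E'
from cell import env, cams, monitor
import cv2,json,numpy as np
for n in("scene","top"):
    c=cams.read_camera(n);cv2.imwrite(f"pics/{n}0.png",c["color"])
    print(n,c["fx"],c["fy"],c["cx"],c["cy"],c["dist"],np.round(c["world_from_camera"],4).tolist())
o=monitor.get_obs();print(o["time_s"],o["tool_pos"],o["tool_rot"],o["grip_width"])
E
```

```text
cell.py
pics
steer.py
scene 487.55103749309103 487.55103749309103 271.20311595710575 209.68102149640686 [0.01178036 0.         0.         0.         0.        ] [[-0.7551, -0.4994, 0.4248, 0.0829], [-0.6555, 0.5588, -0.5081, 0.7028], [0.0164, -0.6621, -0.7493, 0.9125], [0.0, 0.0, 0.0, 1.0]]
top 476.5449911857902 476.5449911857902 281.0457885900467 214.3293282702225 [-0.06451397  0.          0.          0.          0.        ] [[0.0017, -0.995, 0.0998, 0.4135], [-0.9999, -0.0005, 0.0115, 0.1042], [-0.0114, -0.0998, -0.9949, 1.203], [0.0, 0.0, 0.0, 1.0]]
0.1 [0.19189436 0.62056009 0.24029344] [-1.79905435e+02  6.86643188e-03  1.62823037e+02] 0.08732791323820997
```

View pics/scene0.png

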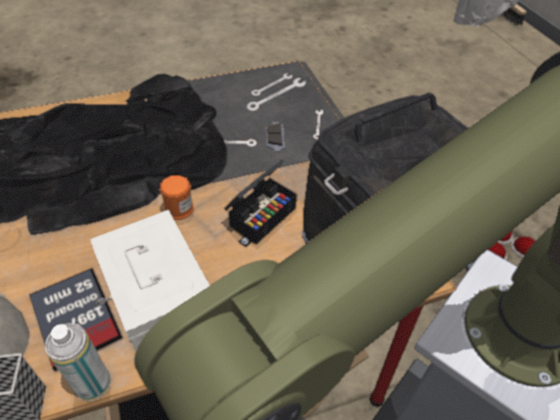

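View pics/top0.png

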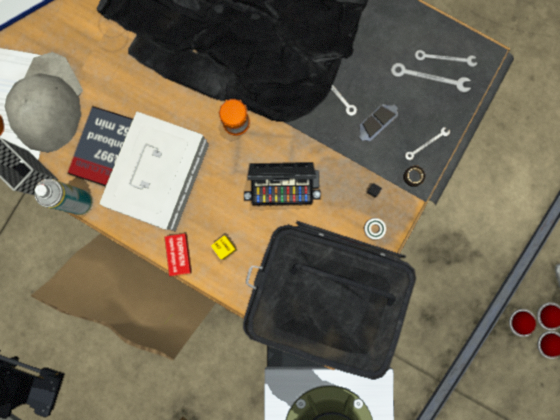

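The top view shows the box at about (282,184), the spare relay at (374,190), the bearing at (375,228) and the cartons at (178,253) and (222,246). A large case at (330,300) stands between the robot and the box. The arm blocks part of the scene view. I'll zoom in next.

```bash
cat > h.py <<'E'
import cv2,numpy as np
from cell import env, cams, monitor
def ray(c,uv):
    K=np.array([[c["fx"],0,c["cx"]],[0,c["fy"],c["cy"]],[0,0,1]])
    p=cv2.undistortPoints(np.array([[uv]],float),K,np.array(c["dist"],float))[0,0]
    T=np.array(c["world_from_camera"]);return T[:3,3],T[:3,:3]@np.array([p[0],p[1],1])
def onz(c,uv,z):
    o,d=ray(c,uv);return o+d*(z-o[2])/d[2]
def tri(*cu):
    A=np.zeros((3,3));b=np.zeros(3)
    for c,uv in cu:
        o,d=ray(c,uv);d=d/np.linalg.norm(d);P=np.eye(3)-np.outer(d,d);A+=P;b+=P@o
    x=np.linalg.solve(A,b);res=[]
    for c,uv in cu:
        o,d=ray(c,uv);d=d/np.linalg.norm(d);res.append(np.linalg.norm((np.eye(3)-np.outer(d,d))@(x-o)))
    return x.round(4),np.round(res,4)
E
python3 - <<'E'
from h import *
c=cams.read_camera("top");s=cams.read_camera("scene")
a=cv2.resize(c["color"][150:250,230:430],None,fx=4,fy=4,interpolation=cv2.INTER_CUBIC)
b=cv2.resize(s["color"][100:250,215:315],None,fx=4,fy=4,interpolation=cv2.INTER_CUBIC)
cv2.imwrite("pics/a.png",a);cv2.imwrite("pics/b.png",b)
for n,uv,z in[("box",(282,184),.05),("relay",(374,190),.034),("bearing",(375,228),.015),("yel",(222,246),.06),("red",(178,253),.028),("cyl",(234,115),.1)]:print(n,onz(c,uv,z).round(3))
for z in(0.,.2,.3):print("case",z,[onz(c,uv,z).round(3)[:2].tolist() for uv in((275,225),(412,250),(248,340),(385,375))])
print("scene case top", tri((c,(272,228)),(s,(310,150))),tri((c,(412,262)),(s,(432,96))))
E
```

```text
box [0.604 0.115 0.05 ]
relay [ 0.591 -0.113  0.034]
bearing [ 0.498 -0.117  0.015]
yel [0.452 0.259 0.06 ]
red [0.435 0.373 0.028]
cyl [0.762 0.23  0.1  ]
case 0.0 [[0.507, 0.133], [0.444, -0.212], [0.22, 0.2], [0.135, -0.14]]
case 0.2 [[0.491, 0.129], [0.439, -0.16], [0.252, 0.184], [0.181, -0.099]]
case 0.3 [[0.484, 0.126], [0.436, -0.133], [0.268, 0.176], [0.204, -0.079]]
scene case top (array([0.4749, 0.1301, 0.3034]), array([0.0033, 0.0033])) (array([ 0.3933, -0.1354,  0.3255]), array([0.0222, 0.0222]))
```

View pics/a.png

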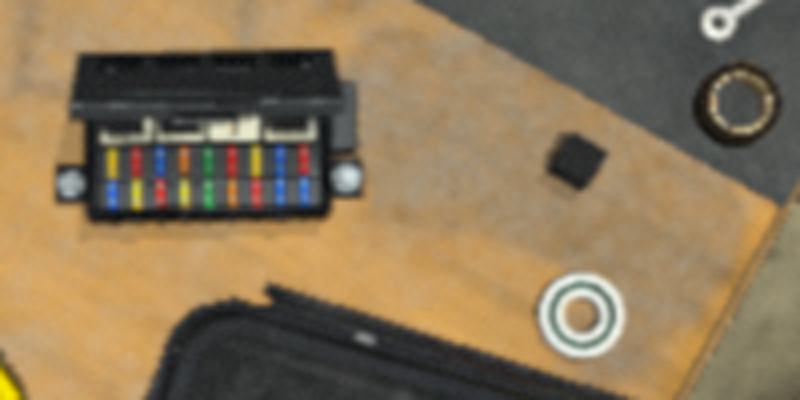

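View pics/b.png

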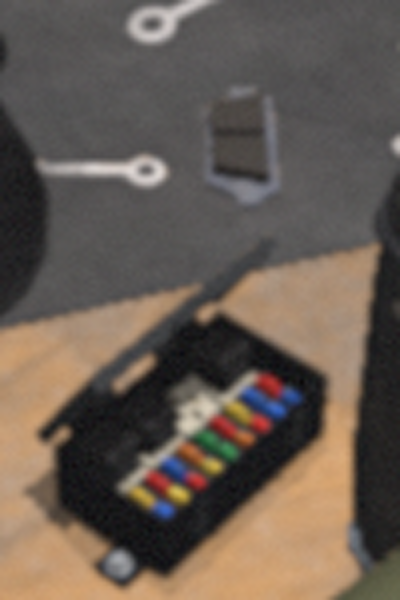

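In the crops, three sockets hold relays and the third from the left (+y end) is bright and empty, at about (235,130) in crop a and (190,408) in crop b. The spare relay's top is at about (577,158) in crop a. The case is about 0.3 m high and its nearest corner is close to the box.

Run:
```python
from h import *
c=cams.read_camera("top");s=cams.read_camera("scene")
A=lambda x,y:(230+x/4-.4,150+y/4-.4);B=lambda x,y:(215+x/4-.4,100+y/4-.4)
print("sock tri",tri((c,A(235,131)),(s,B(193,410))), onz(c,A(235,131),.028),onz(s,B(193,410),.028))
print("rim front L/R",onz(c,A(88,218),.054),onz(c,A(330,216),.054))
print("screws z.01",onz(c,A(70,184),.01),onz(c,A(347,178),.01), tri((c,A(70,184)),(s,B(120,563))))
print("scene front corners rim",onz(s,B(165,572),.0),onz(s,B(322,375),.054))
print("fuses",onz(c,A(113,195),.04),onz(c,A(305,192),.04),tri((c,A(113,195)),(s,B(163,510))),tri((c,A(305,192)),(s,B(292,397))))
print("cover rim L/R",[ (z,onz(c,A(72,110),z).round(3),onz(c,A(335,100),z).round(3)) for z in(.12,.14)])
print("cover corners tri",tri((c,A(72,112)),(s,B(45,437))),tri((c,A(338,102)),(s,B(268,242))))
print("relay",onz(c,A(577,158),.034))
```

```text
sock tri (array([0.6119, 0.1005, 0.0327]), array([0.0014, 0.0014])) [0.61152491 0.09976368 0.028     ] [0.61598388 0.0978938  0.028     ]
rim front L/R [0.55366472 0.18918036 0.054     ] [0.55493123 0.04220299 0.054     ]
screws z.01 [0.58068511 0.20400545 0.01      ] [0.58452521 0.02897102 0.01      ] (array([0.5802, 0.2037, 0.0079]), array([0.0009, 0.0009]))
scene front corners rim [0.55943034 0.18624353 0.        ] [0.56110932 0.04209269 0.054     ]
fuses [0.56963977 0.17491811 0.04      ] [0.57152007 0.05674806 0.04      ] (array([0.5701, 0.1752, 0.0386]), array([0.0004, 0.0004])) (array([0.5718, 0.0567, 0.0384]), array([0., 0.]))
cover rim L/R [(0.12, array([0.608, 0.194, 0.12 ]), array([0.614, 0.043, 0.12 ])), (0.14, array([0.605, 0.192, 0.14 ]), array([0.61 , 0.044, 0.14 ]))]
cover corners tri (array([0.622 , 0.2029, 0.0837]), array([0.01, 0.01])) (array([0.6096, 0.041 , 0.1328]), array([0.0011, 0.0011]))
relay [ 0.59371537 -0.11224299  0.034     ]
```

The rows are not in the units I measure in: shifts go in shares of 0.75 m and turns go in shares of 60 degrees. I convert before sending: -0.296 m / 0.75 = -0.3947, -0.112 m / 0.75 = -0.1493, -18.2 degrees / 60 = -0.3033.

```bash
python3 steer.py '-0.0493,-0.0187,-0.0067,-0.05,0;-0.0987,-0.0373,-0.0133,-0.1,0;-0.148,-0.056,-0.02,-0.15,0;-0.1973,-0.0747,-0.0267,-0.2,0;-0.2467,-0.0933,-0.0333,-0.25,0;-0.296,-0.112,-0.04,-0.3033,0;-0.3453,-0.1307,-0.0467,-0.3033,0;-0.3947,-0.1493,-0.0533,-0.3033,0' 5
```

```text
time_s: 0.97
tool_pos: [0.443, 0.4251, 0.2817]
tool_rot: [180.0, 0.0, -179.0]
force: [0.4, 0.0, -0.2]
grip_width: 0.0417
grasp_force: 0.0
```

Converted, -0.185 m / 0.75 = -0.2467, -0.117 m / 0.75 = -0.156.

```bash
python3 steer.py '-0.04,-0.0267,0,0,0;-0.08,-0.0533,0,0,0;-0.12,-0.08,0,0,0;-0.156,-0.1133,0,0,0;-0.1627,-0.16,0,0,0;-0.1627,-0.2067,0,0,0;-0.1627,-0.2467,0,0,0;-0.1627,-0.2467,0,0,0'
python3 - <<'E'
from h import *
c=cams.read_camera("wrist");s=cams.read_camera("scene");t=cams.read_camera("top")
print(np.round(c["world_from_camera"],3).tolist(),c["fx"],c["cx"],c["cy"])
w=np.hstack([c["color"],s["color"]]);w=cv2.resize(w,(800,300));t2=cv2.resize(t["color"],(400,300))
cv2.imwrite("pics/w1.png",np.vstack([w,np.hstack([t2,t2*0])]))
E
```

```text
time_s: 1.63
tool_pos: [0.5692, 0.2346, 0.2819]
tool_rot: [-179.7, 0.1, -179.6]
force: [1.6, -1.1, 0.3]
grip_width: 0.0007
grasp_force: 0.0
[[-0.007, 0.96, 0.281, 0.493], [1.0, 0.007, -0.002, 0.236], [-0.004, 0.281, -0.96, 0.426], [0.0, 0.0, 0.0, 1.0]] 355.19469099789256 271.4212718570212 204.51464330559452
```

View pics/w1.png

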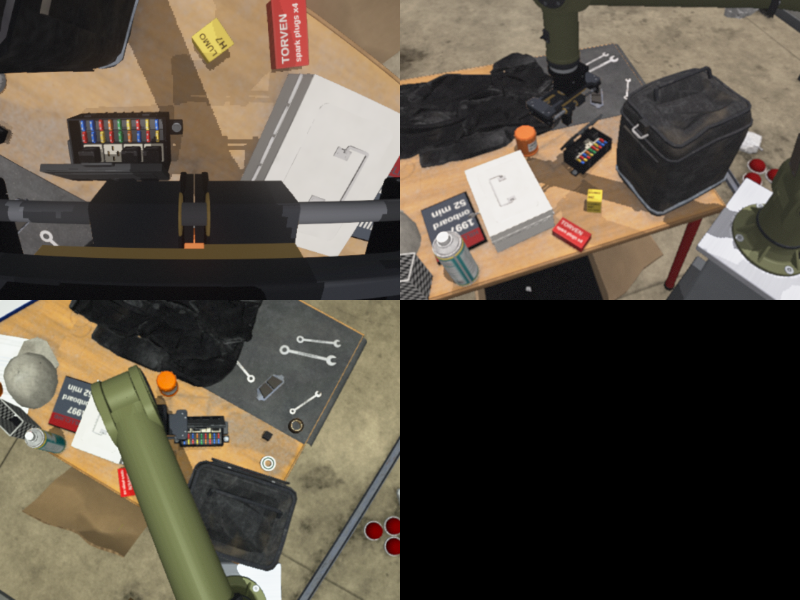

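The wrist view shows the box with its bright empty socket at display (112,153), the covered area and the case edge at (128,66). The scene view confirms the arm passes well above everything. The wrist camera sits on the case side of the gripper, so I'll check its clearance.

Run:
```python
from h import *
w=cams.read_camera("wrist");s=cams.read_camera("scene");t=cams.read_camera("top")
W=lambda x,y:(x*1.4,y*1.4);S=lambda x,y:((x-400)*1.4,y*1.4);T=lambda x,y:(x*1.4,(y-300)*1.4)
for z in(0,.05,.3):print(z,"edge",onz(w,W(125,66),z),onz(w,W(10,68),z),"top edge",onz(t,T(200,460),z),onz(t,T(292,484),z))
print("case bottom corner",onz(s,S(618,181),0),"side bottom",onz(s,S(655,212),0))
for p in((622,92),(638,120)):
  print(p,[onz(s,S(*p),z).round(3).tolist() for z in(.2,.25,.3)])
print("sock",tri((w,W(112,153)),(s,S(591,144))),onz(w,W(112,153),.028))
g=cams.read_camera("wrist")["color"][60:270,0:280]
cv2.imwrite("pics/w2.png",cv2.resize(g,None,fx=2.8,fy=2.8,interpolation=cv2.INTER_CUBIC))
```

```text
0 edge [0.48130185 0.13258886 0.        ] [ 0.48195586 -0.06774159  0.        ] top edge [0.50951496 0.12078664 0.        ] [ 0.42472879 -0.20391888  0.        ]
0.05 edge [0.482428   0.14564301 0.05      ] [ 0.48300514 -0.03114092  0.05      ] top edge [0.5055246  0.12009832 0.05      ] [ 0.4242625  -0.19111111  0.05      ]
0.3 edge [0.48805873 0.21091378 0.3       ] [0.48825151 0.15186243 0.3       ] top edge [0.48557283 0.11665672 0.3       ] [ 0.42193102 -0.12707227  0.3       ]
case bottom corner [0.45290391 0.13357704 0.        ] side bottom [0.29703222 0.15019229 0.        ]
(622, 92) [[0.581, -0.027, 0.2], [0.546, 0.024, 0.25], [0.511, 0.075, 0.3]]
(638, 120) [[0.466, 0.043, 0.2], [0.439, 0.09, 0.25], [0.412, 0.136, 0.3]]
sock (array([0.6034, 0.1127, 0.0529]), array([0.0113, 0.0113])) [0.62076601 0.11083634 0.028     ]
```

View pics/w2.png

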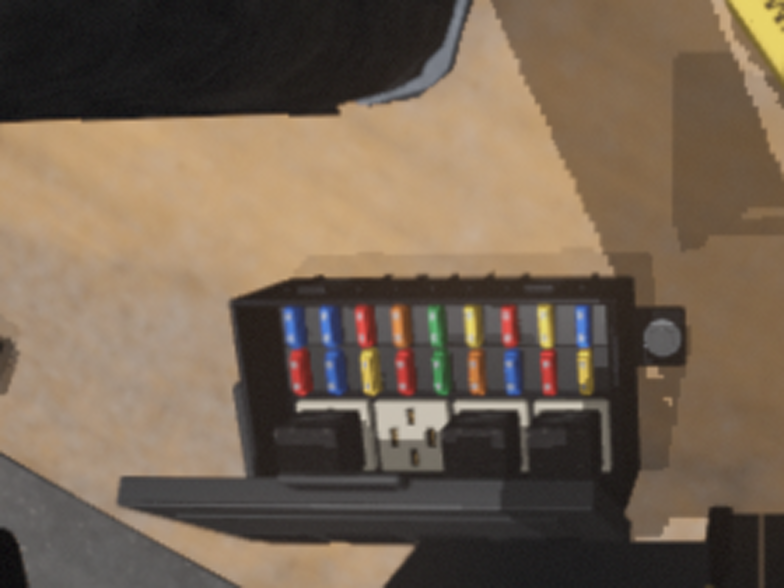

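The second socket from the left, at crop (410,437), is the empty one, in agreement with the top view. The cover's tab shows at about (340,483).

Run:
```python
from h import *
o=monitor.get_obs();print(np.round(o["qpos"],1),o["tool_pos"].round(4),o["force"].round(1),o["time_s"])
w=cams.read_camera("wrist")
print(np.round(w["world_from_camera"],3).tolist())
C=lambda x,y:(x/2.8-.3,60+y/2.8-.3);A=lambda x,y:(230+x/4-.4,150+y/4-.4)
print("sock",onz(w,C(410,437),.028))
t=cams.read_camera("top");s=cams.read_camera("scene")
print("sock tri",tri((w,C(410,437)),(s,(215+193/4-.4,100+410/4-.4))))
print("fuses",tri((w,C(300,372)),(t,A(304,160))),tri((w,C(583,324)),(t,A(113,195))))
print("rim",tri((w,C(235,300)),(t,A(330,216))),tri((w,C(633,278)),(t,A(88,218))))
for z in(.135,.145):print("tab",onz(w,C(340,483),z),"coverR",onz(w,C(120,478),z))
print("cover R tri",tri((w,C(120,480)),(t,A(338,102))))
```

```text
[-35.1  13.4  11.1  85.1  -2.6  81.7  67.3] [0.5664 0.2457 0.281 ] [ 0.2 -0.8 -0.2] 1.9833
[[-0.02, 0.96, 0.279, 0.491], [1.0, 0.019, 0.007, 0.245], [0.001, 0.279, -0.96, 0.425], [0.0, 0.0, 0.0, 1.0]]
sock [0.62275525 0.09927864 0.028     ]
sock tri (array([0.623 , 0.0945, 0.0202]), array([0.003, 0.003]))
fuses (array([0.5928, 0.0572, 0.0346]), array([0.0006, 0.0006])) (array([0.5711, 0.1755, 0.0335]), array([0.0006, 0.0006]))
rim (array([0.5576, 0.0424, 0.0525]), array([0.0025, 0.0025])) (array([0.5585, 0.1926, 0.0046]), array([0.0012, 0.0012]))
tab [0.60293535 0.11461023 0.135     ] coverR [0.60333284 0.04044311 0.135     ]
tab [0.59905888 0.1191057  0.145     ] coverR [0.59944266 0.04749619 0.145     ]
cover R tri (array([0.6072, 0.0408, 0.1348]), array([0.0031, 0.0031]))
```

The last joint has room for a half turn, which takes the camera away from the case. I'll turn here, high up.

Converted, 56 degrees / 60 = 0.9333.

```bash
python3 steer.py '0,0,0,0.1167,0;0,0,0,0.2333,0;0,0,0,0.35,0;0,0,0,0.4667,0;0,0,0,0.5833,0;0,0,0,0.7,0;0,0,0,0.8167,0;0,0,0,0.9333,0'; python3 steer.py '0,0,0,0.1167,0;0,0,0,0.2333,0;0,0,0,0.35,0;0,0,0,0.4667,0;0,0,0,0.5833,0;0,0,0,0.7,0;0,0,0,0.8167,0;0,0,0,0.9333,0';python3 steer.py '0,0,0,0.1167,0;0,0,0,0.2333,0;0,0,0,0.35,0;0,0,0,0.4667,0;0,0,0,0.5833,0;0,0,0,0.7,0;0,0,0,0.8167,0;0,0,0,0.9333,0';python3 steer.py '0,0,0,0.1,0;0,0,0,0.2,0;0,0,0,0.2,0;0,0,0,0.2,0;0,0,0,0.2,0'
```

```text
time_s: 2.8
tool_pos: [0.5669, 0.2443, 0.2812]
tool_rot: [180.0, 0.0, 124.7]
force: [-0.1, -0.2, -0.2]
grip_width: 0.0005
grasp_force: 0.0
time_s: 3.47
tool_pos: [0.5669, 0.2443, 0.2812]
tool_rot: [180.0, 0.0, 68.7]
force: [0.2, 0.1, -0.5]
grip_width: 0.0004
grasp_force: 0.0
time_s: 4.13
tool_pos: [0.5669, 0.2443, 0.2812]
tool_rot: [180.0, 0.0, 12.7]
force: [0.6, 0.1, -1.5]
grip_width: 0.0
grasp_force: 0.0
time_s: 4.55
tool_pos: [0.5669, 0.2441, 0.2813]
tool_rot: [-180.0, 0.0, 1.2]
force: [0.3, -0.9, 0.4]
grip_width: 0.0005
grasp_force: 0.0
```

Converted, 0.141 m / 0.75 = 0.188, 0.127 m / 0.75 = 0.1693.

```bash
python3 steer.py '-0.004,0.0533,0,0,0;-0.0067,0.1067,0,0,0;-0.0067,0.1693,0,0,0;-0.0067,0.1693,0.04,0,0;-0.0067,0.1693,0.08,0,0;-0.0067,0.1693,0.12,0,0;-0.0067,0.1693,0.16,0,0;-0.0067,0.1693,0.188,0,0'; python3 steer.py '0,0,0,0,0;0,0,0,0,0'
python3 - <<'E'
from h import *
s=cams.read_camera("scene");w=cams.read_camera("wrist")
a=cv2.resize(s["color"][60:220,160:360],(600,480),interpolation=cv2.INTER_CUBIC)
cv2.imwrite("pics/s3.png",a)
E
```

```text
time_s: 5.22
tool_pos: [0.563, 0.1165, 0.1377]
tool_rot: [180.0, 0.1, 1.1]
force: [0.7, 1.4, 0.3]
grip_width: 0.0003
grasp_force: 0.0
time_s: 5.38
tool_pos: [0.5637, 0.1166, 0.1397]
tool_rot: [179.9, 0.1, 1.1]
force: [-0.3, -1.2, 0.8]
grip_width: 0.0005
grasp_force: 0.0
```

View pics/s3.png

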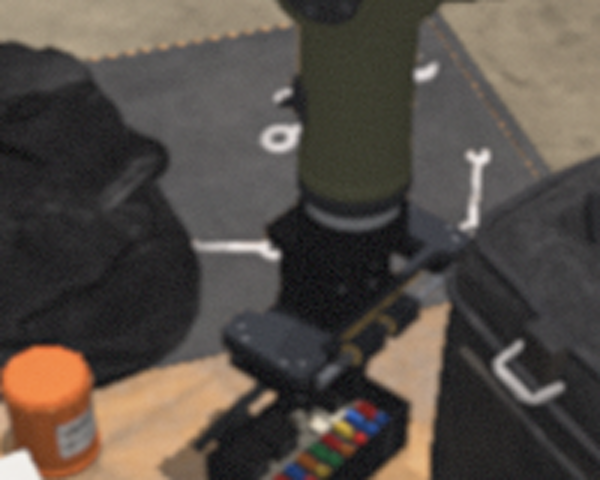

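The gripper stands in front of the cover, clear of the case. I'll push slowly and watch the force.

Converted, 0.038 m / 0.75 = 0.0507, 0.006 m / 0.75 = 0.008.

```bash
python3 steer.py '0.008,0,0,0,0;0.016,0,0,0,0;0.024,0,0,0,0;0.0293,0,0,0,0;0.0347,0,0,0,0;0.04,0,0,0,0;0.0453,0,0,0,0;0.0507,0,0,0,0'; python3 steer.py '0.0053,0,0,0,0;0.0107,0,0,0,0;0.016,0,0,0,0;0.0213,0,0,0,0;0.0267,0,0,0,0;0.032,0,0,0,0;0.0373,0,0,0,0;0.0427,0,0,0,0'
```

```text
time_s: 6.15
tool_pos: [0.6026, 0.1174, 0.1402]
tool_rot: [180.0, 0.0, 1.0]
force: [-1.0, 0.7, -0.0]
grip_width: 0.0006
grasp_force: 0.5
time_s: 6.82
tool_pos: [0.6347, 0.118, 0.1403]
tool_rot: [-180.0, -0.0, 1.0]
force: [-0.5, 0.3, 0.8]
grip_width: 0.0002
grasp_force: 0.3
```

Converted, 0.032 m / 0.75 = 0.0427, 0.028 m / 0.75 = 0.0373.

```bash
python3 steer.py '0.0053,0,0,0,0;0.0107,0,0,0,0;0.016,0,0,0,0;0.0213,0,0,0,0;0.0267,0,0,0,0;0.032,0,0,0,0;0.0373,0,0,0,0;0.0427,0,0,0,0'
```

```text
time_s: 7.48
tool_pos: [0.6666, 0.1186, 0.1402]
tool_rot: [180.0, 0.0, 1.0]
force: [-0.8, -1.1, -0.7]
grip_width: 0.0004
grasp_force: 0.4
```

```bash
python3 steer.py '0.0027,0,0,0,0;0.0053,0,0,0,0;0.008,0,0,0,0;0.0107,0,0,0,0'; python3 steer.py '0.0027,0,0,0,0;0.0053,0,0,0,0;0.0053,0,0,0,0'
python3 - <<'E'
from h import *
print(np.mean([(cams.read_camera("scene"),monitor.get_obs()["force"])[1] for _ in range(3)],0))
t=cams.read_camera("top");s=cams.read_camera("scene")
a=cv2.resize(s["color"][100:220,200:320],(480,480),interpolation=cv2.INTER_CUBIC)
w=cv2.resize(cams.read_camera("wrist")["color"],(320,240));b=cv2.resize(t["color"][140:220,230:340],(320,240),interpolation=cv2.INTER_CUBIC)
cv2.imwrite("pics/s4.png",np.hstack([a,np.vstack([w,b])]))
E
```

```text
time_s: 7.82
tool_pos: [0.6744, 0.1187, 0.1403]
tool_rot: [-180.0, 0.0, 1.0]
force: [-0.1, -0.5, -1.2]
grip_width: 0.0006
grasp_force: 0.4
time_s: 8.07
tool_pos: [0.6786, 0.1188, 0.1403]
tool_rot: [-180.0, -0.0, 1.0]
force: [-0.3, -0.3, -0.5]
grip_width: 0.0007
grasp_force: 0.1
[-0.45118999  0.65911987 -0.05864131]
```

View pics/s4.png

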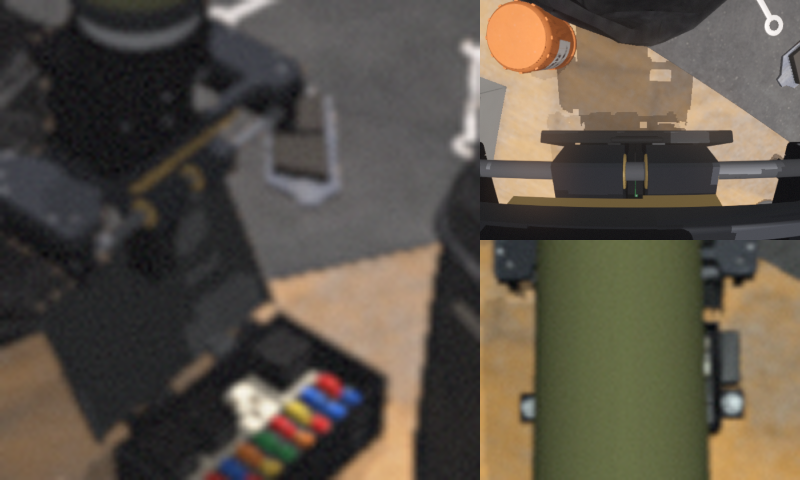

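The cover is past upright and resting against the fingers. The force hasn't risen yet, so I'll keep going in small steps.

Converted, 0.004 m / 0.75 = 0.0053, 0.002 m / 0.75 = 0.0027.

```bash
python3 steer.py '0.0027,0,0,0,0;0.0053,0,0,0,0;0.0053,0,0,0,0'; python3 steer.py '0.0027,0,0,0,0;0.0053,0,0,0,0;0.0053,0,0,0,0'
```

```text
time_s: 8.62
tool_pos: [0.6824, 0.1189, 0.1401]
tool_rot: [180.0, 0.0, 1.0]
force: [-0.4, -0.1, 0.2]
grip_width: 0.0007
grasp_force: 0.2
time_s: 8.87
tool_pos: [0.6866, 0.1189, 0.1401]
tool_rot: [180.0, -0.0, 1.0]
force: [-0.9, -0.2, -0.6]
grip_width: 0.0004
grasp_force: 0.3
```

Converted, 0.004 m / 0.75 = 0.0053, 0.002 m / 0.75 = 0.0027.

```bash
python3 steer.py '0.0027,0,0,0,0;0.0053,0,0,0,0;0.0053,0,0,0,0'
```

```text
time_s: 9.12
tool_pos: [0.6902, 0.119, 0.1401]
tool_rot: [180.0, 0.0, 1.0]
force: [-1.5, 0.2, -1.5]
grip_width: 0.0005
grasp_force: 0.7
```

Converted, 0.003 m / 0.75 = 0.004, 0.002 m / 0.75 = 0.0027.

```bash
python3 steer.py '0.0027,0,0,0,0;0.004,0,0,0,0;0.004,0,0,0,0'
```

```text
time_s: 9.37
tool_pos: [0.6909, 0.119, 0.1399]
tool_rot: [-180.0, 0.3, 1.0]
force: [-9.0, -0.5, 3.7]
grip_width: 0.0004
grasp_force: 4.0
```

Converted, 0.003 m / 0.75 = 0.004, 0.002 m / 0.75 = 0.0027.

```bash
python3 steer.py '0.0027,0,0,0,0;0.004,0,0,0,0;0.004,0,0,0,0'
python3 - <<'E'
from h import *
print(np.mean([(cams.read_camera("scene"),monitor.get_obs()["force"])[1] for _ in range(3)],0))
E
```

```text
time_s: 9.62
tool_pos: [0.6915, 0.1191, 0.1398]
tool_rot: [-180.0, 0.7, 1.0]
force: [-15.7, -0.8, 7.2]
grip_width: 0.0009
grasp_force: 7.6
[-14.60043185  -1.40197536   7.14357754]
```

The force rose to 15 N with no further travel, so the cover is at its stop. I'll back off and point at the socket.

Converted, -0.077 m / 0.75 = -0.1027, 0.05 m / 0.75 = 0.0667.

```bash
python3 steer.py '-0.008,0,0,0,0;-0.0267,0,0,0,0;-0.06,0.0107,0,0,0;-0.1027,0.0245,0,0,0;-0.1027,0.0245,0.02,0,0;-0.1027,0.0245,0.04,0,0;-0.1027,0.0245,0.06,0,0;-0.1027,0.0245,0.0667,0,0'; python3 steer.py '0,0,0,0,0;0,0,0,0,0;0,0,0,0,0;0,0,0,0,0'
python3 - <<'E'
from h import *
t=cams.read_camera("top");s=cams.read_camera("scene")
a=cv2.resize(s["color"][100:220,200:320],(480,480),interpolation=cv2.INTER_CUBIC)
w=cv2.resize(cams.read_camera("wrist")["color"],(320,240));b=cv2.resize(t["color"][140:220,230:340],(320,240),interpolation=cv2.INTER_CUBIC)
cv2.imwrite("pics/s5.png",np.hstack([a,np.vstack([w,b])]))
E
```

```text
time_s: 10.43
tool_pos: [0.619, 0.0993, 0.0888]
tool_rot: [180.0, 0.0, 1.0]
force: [-1.5, 0.0, 1.1]
grip_width: 0.0002
grasp_force: 0.0
time_s: 10.77
tool_pos: [0.6206, 0.0993, 0.0914]
tool_rot: [-180.0, -0.1, 1.0]
force: [0.4, -0.6, 0.7]
grip_width: 0.0009
grasp_force: 0.0
```

View pics/s5.png

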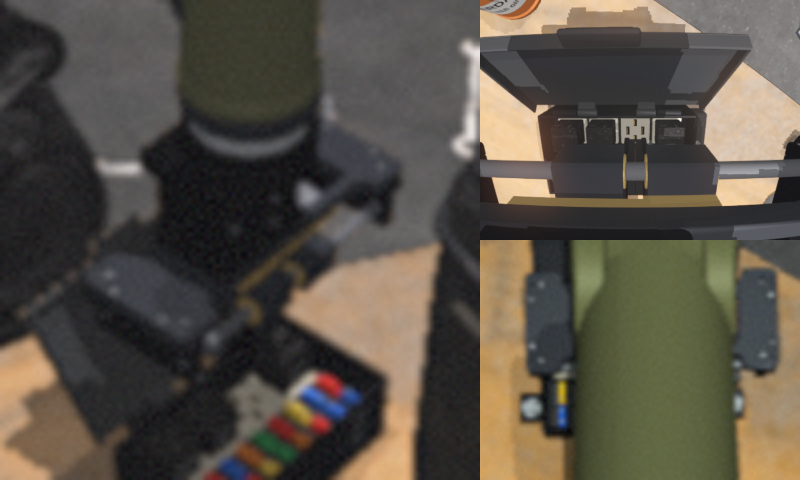

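The fingers stand over the empty socket, whose slots show at (636,128) in the wrist tile, and the cover leans back. I'll hold here for 3 s and check the cover's tab position.

```bash
for i in 1 2 3 4 5; do python3 steer.py '0,0,0,0,0;0,0,0,0,0;0,0,0,0,0;0,0,0,0,0;0,0,0,0,0;0,0,0,0,0;0,0,0,0,0;0,0,0,0,0' | head -2; done
python3 - <<'E'
from h import *
w=cams.read_camera("wrist");f=lambda x,y:((x-480)*1.75,y*1.75)
print("tab z.136",onz(w,f(599,29),.136),"sock",onz(w,f(636,129),.028))
E
```

```text
time_s: 11.58
tool_pos: [0.6196, 0.0993, 0.0903]
time_s: 12.25
tool_pos: [0.6196, 0.0993, 0.0903]
time_s: 12.92
tool_pos: [0.6196, 0.0993, 0.0903]
time_s: 13.58
tool_pos: [0.6196, 0.0993, 0.0903]
time_s: 14.25
tool_pos: [0.6196, 0.0993, 0.0903]
tab z.136 [0.70957484 0.11838772 0.136     ] sock [0.62328368 0.09952527 0.028     ]
```

The tab is at x = 0.710 against 0.7075 expected at the stop, so the cover is fully open. Next I'll go up and over towards the spare relay.

Converted, 0.15 m / 0.75 = 0.2, -0.11 m / 0.75 = -0.1467.

```bash
python3 steer.py '0,0,-0.0467,0,0;0,0,-0.0933,0,0;0,0,-0.14,0,0;0,0.04,-0.1467,0,0;-0.02,0.0867,-0.1467,0,0;-0.04,0.1333,-0.1467,0,0;-0.0667,0.18,-0.1467,0,0;-0.08,0.2,-0.1467,0,0'; python3 steer.py '0,0,0,0,0;0,0,0,0,0;0,0,0,0,0;0,0,0,0,0'
python3 - <<'E'
from h import *
w=cams.read_camera("wrist");cv2.imwrite("pics/w6.png",w["color"]);np.save("w6.npy",{k:w[k] for k in w if k!="color"},allow_pickle=True)
E
```

```text
time_s: 14.97
tool_pos: [0.5599, -0.0582, 0.2006]
tool_rot: [179.9, 0.0, 0.6]
force: [0.2, -0.6, 0.4]
grip_width: 0.001
grasp_force: 0.0
time_s: 15.3
tool_pos: [0.563, -0.0496, 0.2001]
tool_rot: [-180.0, -0.0, 1.2]
force: [0.2, 0.2, -0.2]
grip_width: 0.0004
grasp_force: 0.0
```

View pics/w6.png

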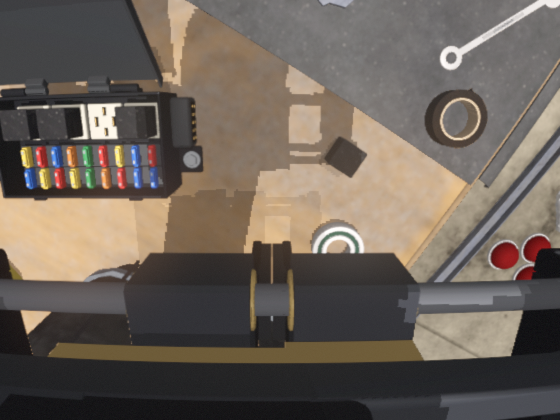

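The spare relay shows at about (347,154), with the bearing just below it at (338,243).

Run:
```python
from h import *
w=np.load("w6.npy",allow_pickle=True).item();t=cams.read_camera("top")
for uv in((347,154),(349,156)):print(tri((w,uv),(t,(230+577/4-.4,150+158/4-.4))),onz(w,uv,.034))
print(monitor.get_obs()["tool_pos"],monitor.get_obs()["tool_rot"])
```

```text
(array([ 0.5958, -0.1157,  0.0211]), array([0.001, 0.001])) [ 0.59768249 -0.11396302  0.034     ]
(array([ 0.5949, -0.1153,  0.0279]), array([0.0019, 0.0019])) [ 0.59596772 -0.11586624  0.034     ]
[ 0.56281296 -0.05002453  0.20001199] [1.79991716e+02 1.38376675e-02 1.18095750e+00]
```

Converted, 0.105 m / 0.75 = 0.14, 0.0647 m / 0.75 = 0.0863.

```bash
python3 steer.py '0.0213,0.0427,0,0,0;0.0423,0.0863,0,0,0;0.0423,0.0863,0.04,0,0;0.0423,0.0863,0.08,0,0;0.0423,0.0863,0.1133,0,0;0.0423,0.0863,0.1333,0,0;0.0423,0.0863,0.14,0,0;0.0423,0.0863,0.14,0,0'; for i in 1 2 3 4 5; do python3 steer.py '0,0,0,0,0;0,0,0,0,0;0,0,0,0,0;0,0,0,0,0;0,0,0,0,0;0,0,0,0,0;0,0,0,0,0;0,0,0,0,0'|head -4; done;  python3 - <<'E'
from h import *
t=cams.read_camera("top");s=cams.read_camera("scene")
w=cv2.resize(cams.read_camera("wrist")["color"],(400,300));b=cv2.resize(t["color"][140:260,230:390],(400,300),interpolation=cv2.INTER_CUBIC)
cv2.imwrite("pics/s7.png",np.hstack([w,b]))
E
```

```text
time_s: 16.07
tool_pos: [0.5945, -0.1149, 0.0936]
tool_rot: [180.0, 0.2, 1.1]
force: [-0.7, -0.4, 0.7]
grip_width: 0.0005
grasp_force: 0.0
time_s: 16.73
tool_pos: [0.5952, -0.1158, 0.0954]
tool_rot: [-180.0, -0.0, 1.0]
force: [-0.1, 0.3, 1.1]
time_s: 17.4
tool_pos: [0.5951, -0.1158, 0.0952]
tool_rot: [-180.0, -0.0, 1.0]
force: [0.3, -0.3, -0.1]
time_s: 18.07
tool_pos: [0.5952, -0.1158, 0.0953]
tool_rot: [-180.0, -0.0, 1.0]
force: [-0.5, -0.6, -0.2]
time_s: 18.73
tool_pos: [0.5952, -0.1158, 0.0953]
tool_rot: [-180.0, -0.0, 1.0]
force: [-0.5, -0.2, -0.5]
time_s: 19.4
tool_pos: [0.5951, -0.1158, 0.0953]
tool_rot: [-180.0, -0.0, 1.0]
force: [-0.6, 0.3, -0.9]
```

View pics/s7.png

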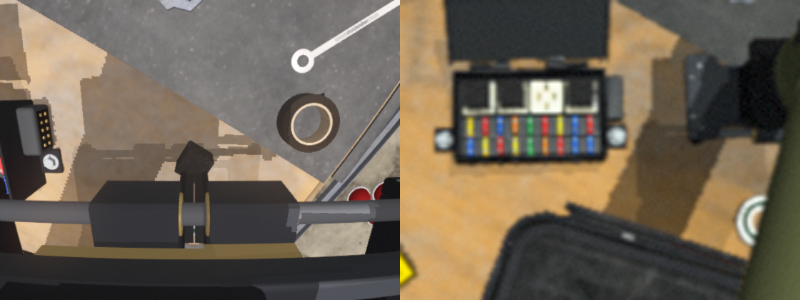

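The relay stands directly behind and under the fingertips at (195,160). The cover is still open and the box is unchanged. I'll hand in the job.

```bash
python3 -c "
from cell import env, cams, monitor
print(env.sign_off())"
```

```text
the job is handed in; nothing more can be done
None
```

I pushed the cover back to its stop (about 15 N there), pointed at the empty socket (second from the robot's right) for over 3 s, then at the spare relay for over 3 s, and handed in at about 19.5 s still pointing at it, with no verdict returned.

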